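# Set up the yoghurt maker

## Task

Get the yoghurt maker going: first take the pastry wheel that was left on its warming deck and lay it on the wooden tool rest. Then seat the empty jar carrier fully down on the deck's two pegs, lift every jar off the lazy Susan and stand each in a well of its own in the seated carrier, and last press the start button fully in and let it go. Leave the fluted cutter and the matchbox beside the machine where they are.

Things in the scene. Friction and masses are not known exactly. Their poses are not given: they have to be found in the camera images.
- base: Yoghurt maker, fixed: low white housing 218 x 166 mm with a square aluminium warming deck (150 mm) 40 mm above the table. Origin: on the table under the deck's middle; z up, -x towards the control panel with the start button. Two steel pegs, 14 mm thick, 16 mm tall, tapered tips, stand on the deck at (+45, +45) and (-45, -45) mm from its middle.
- deck (a point): Middle of the warming deck's top, 40 mm above the table.
- start_top (a point): Top of the white round push button (26 mm wide) on the control panel, 108 mm from the deck's middle towards -x of the base, about 57 mm above the table. It goes 6 mm straight down against a spring (about 5 N fully in) and comes back up.
- start (a joint): Travel of the start button: 0 out, 0.006 m fully in; counts as pressed beyond 0.004.
- carrier: Loose white jar carrier 140 x 140 x 33 mm, 0.4 kg. Origin: centre of its underside. Two holes below (17 mm wide, 18 deep) at (+45, +45), (-45, -45) mm fit the pegs, so its axes must lie along the base's, or a half turn round (no quarter turn). Seated, it lies flat on the deck. Handle over the middle: grey bar 50 mm along x, 12 mm thick along y, 79 to 95 mm above the underside, free below.
- well0 (a point): Centre of the floor of the carrier's well at (+35, +35) mm. The four round wells are 56 mm wide, 15 mm deep; their floors lie 18 mm above the carrier's underside.
- well1 (a point): Centre of the floor of the well at (+35, -35) mm.
- well2 (a point): Centre of the floor of the well at (-35, -35) mm.
- well3 (a point): Centre of the floor of the well at (-35, +35) mm.
- turntable: Foot of the wooden lazy Susan, fixed on the pastry board (board top 26 mm above the table; a 52 mm high cleat runs along the board's left edge). Origin: centre of the foot's underside, on the board. Its platter (216 mm across, top 26 mm above this origin) spins freely at a touch.
- jar0: Lidded jar, white with a steel lid: plain upright cylinder 48 mm wide, 80 mm tall, about 0.16 kg, standing on the lazy Susan about 70 mm from its middle. Origin: centre of its underside; z along its axis. May be absent (three or four are there).
- jar1: Lidded jar, white with a steel lid: plain upright cylinder 48 mm wide, 80 mm tall, about 0.16 kg, standing on the lazy Susan about 70 mm from its middle. Origin: centre of its underside; z along its axis. May be absent (three or four are there).
- jar2: Lidded jar, white with a steel lid: plain upright cylinder 48 mm wide, 80 mm tall, about 0.16 kg, standing on the lazy Susan about 70 mm from its middle. Origin: centre of its underside; z along its axis. May be absent (three or four are there).
- jar3: Lidded jar, white with a steel lid: plain upright cylinder 48 mm wide, 80 mm tall, about 0.16 kg, standing on the lazy Susan about 70 mm from its middle. Origin: centre of its underside; z along its axis. May be absent (three or four are there).
- rest: Wooden tool rest, fixed to the table in front of the board: block 190 mm along its x, 60 mm along its y, 28 mm high, with low lips (7 mm) at its two ends, 178 mm apart inside. Origin: centre of its underside. A rolling pin (48 mm high) lies along its robot side, with its near face about 65 mm from the rest's middle line.
- wheel: Pastry wheel, 161 mm long, lying on the deck. Origin: middle of its length, at its underside. Wooden handle 24 mm wide (along y), 26 mm high, from -80 to +18 mm along its x; the crimped wheel at +67 mm. Grip it across the handle, about 20 mm from the origin towards -x. 75 g.
- cutter_b: Bystander, to be left alone: fluted pastry cutter, 54 mm wide, 39 mm high. Origin: centre of its underside.
- matches: Bystander, to be left alone: matchbox, 52 x 36 x 14 mm. Origin: centre of its underside.
Mind the look-alikes: they are no part of the job. Leave any blue look-alike of the jar3 alone.

How it is judged:
By the outcome, as a careful person would: the job done as asked, in the order asked, and still so for the second after the job is handed in, with the robot touching nothing.
Of jar0, jar1, jar2, jar3 only 3 to 4 are there at a start; the rules pass over those that are not, and their reading is None.
At some moment in a run one of carrier may be knocked a few centimetres aside while the robot is not near it.
Once in a run the grip may slacken for a moment while it holds something.
It also fails if it takes over 210 s, if anything falls off the work surface, if the arm or the gripper's body presses on something with over 40 N, if the wrist force passes 120 N, or if a joint passes its speed limit or range.

## Robot

A 6-joint arm with a two-finger parallel gripper is mounted at the origin on a cart in front of the work surface, level with it; the furniture and walls round the work are solid. World frame = base frame: x ahead of the robot, y to its left, z up, the work surface at z = 0. Lengths are in m, angles in degrees, forces in N, time in s.
With the tool pointing down it reaches from about 0.25 to 0.725 m from the base axis. Payload 9.7 kg.
Tool frame: the origin (TCP) lies on the centre line of the jaws, within the pads' length; the fingertips stand bot.nose_length ahead of it and the grasp point (between the pads) lies 11 mm behind it (bot.nose_length is the distance from the TCP to the fingertips, in m); z points along the fingers, y is the line along which they close (so a half turn about z gives the same grasp; the last joint's range is limited). The gripper opens to 85 mm and grips with 20 to 120 N. Pads are 22 mm wide; open, the fingers measure 114 mm over their backs; the gripper's body (76 mm by 85 mm) begins 54 mm behind the grasp point. The pads swing forward as they close: fully open they stand 13 mm farther back than shut.
Start: joints at [0, 4.979, 10.078, 95.1, 0, 90], TCP at [0.55, -0, 0.239] pointing down, gripper open.
Joint ranges: [-179.16, 179.16], [-48.56, 103.87], [-65.8, 70.77], [-126.05, 130.52], [-82.76, 87.17], [-180, 180]. Speed limits (degrees/s): [127.2, 127.2, 147.25, 180, 180, 180].

## Interface

Orientations are given as [roll, pitch, yaw] about the fixed x, y, z axes, in that order (R = Rz(yaw) Ry(pitch) Rx(roll)).
In Python, from workcell import bot gives the robot as it stands. The module is installed in compiled form; this text tells all that it offers.
- The arm moves only by the shell command python3 -m inch 'ROWS' [OPENING] [FORCE]. ROWS is JSON, a list of rows, each a list of 4 numbers: the shift along the world's x, y, z in cm, then the turn about the world's z in degrees. A call has exactly 8 rows; each row is the pose to reach, as a shift and turn from the pose commanded when the call began; what a row does not reach only later rows make up. A row lasts 1/8 s, in which the tool goes at most 62.5 mm and 10.7 degrees, less where a joint would pass 70% of its speed; a pose out of reach is approached as far as the arm can. A call with a gripper value outside its range is refused whole. OPENING is the finger opening in cm, from 0 to 8.54, set as the call begins (- or left out, the last holds). The fingers move at their own pace and stop on an object; FORCE is the grip in N (left out, the last holds). Time passes only in rows, so rows that repeat a pose let the fingers close, or fill a call up. It gives the time, the measured TCP pose, the force, the opening and the grip force at its end, in the units of the state.
- bot.get_obs(): the state, without advancing time (a new reading comes with each control period).
- bot.camera(name): name is "scene" or "side" or "wrist"; returns a dict with "img" (420x560x3 uint8, red, green, blue), "fovy" (degrees; the focal length in pixels is half the picture's height over the tangent of half this angle, whatever the lens; pixels are square), "cx", "cy" (the principal point, pixels), "R" (3x3) and "t" (3): a world point X has camera coordinates R X + t; the wrist camera has in their place "mount" (4x4, takes a point from camera to tool coordinates, whose origin is the TCP and whose axes are the flange's). Camera axes: x right, y down, z forward; pixel columns grow to the right and rows downward; lengths in m; the calibration is good to about 2 mm. A picture is of the moment at which its call begins: read the wrist's pose just before it. There is no depth.
- bot.job_done(): hands the job in; it is judged then, once.
Trained networks look in a picture, given as the dict that the camera call returned (one of the last four; its "shot" number tells which), for a name from the list of things; names that differ only in an ending like _2 or _b are one class to them, and where a whole thing is asked for, a point or a joint stands for the part that bears it (a point fixed in the world has none). Each returns a list of dicts, best first, with "score" (0 to 1); they miss things now and then, are a little off and sometimes report something else, mostly with a low value. They report only what shows in the picture. A call takes as long as a camera call. They do not tell look-alikes from the thing itself.
- bot.find_in(thing, picture): "point" ([column, row] in pixels, amid what is visible of it).
- bot.landmark_of(thing, picture): "point" ([column, row] in pixels: a listed point, or the origin of a listed thing).
The state is a dict: "time": time; "q": joint angles; "qd": joint speeds; "joint_efforts": joint torques, N m; "ee_pos": TCP position; "tcp_rot": TCP orientation; "wrist_force": force on the tool from outside, world axes, zero at the start; "torque": the same for the moment, N m; "opening": finger opening in m; "grasp_force": force on a finger pad.
Only numpy, scipy, OpenCV 4.12 (cv2) and the standard library are available. Lean on these libraries where they do the work, as an engineer would, in place of code of your own. Each camera call takes 0.05 s, during which the arm holds its last target. There are 200 camera calls.

## Working session

There is one attempt and no reset: what is moved stays moved. The work goes in short steps, Python scripts to look and compute and a shell command to move; the robot and the scene stay as the last step left them, time stands still between calls to the robot, and variables do not carry over. Pictures are saved under pics/ and viewed, at most 14 in all, crops included, and the job is handed in when it is done.

```bash
mkdir -p pics; cat > h.py <<'E'
import numpy as np, cv2
from scipy.spatial.transform import Rotation as Ro
from workcell import bot
def cam(name):
    o=bot.get_obs(); c=bot.camera(name); c['name']=name
    if name=='wrist':
        M=np.array(c['mount']); Rt=Ro.from_euler('xyz',o['tcp_rot'],degrees=True).as_matrix()
        Rw=Rt@M[:3,:3]; p=Rt@M[:3,3]+np.array(o['ee_pos']); c['Rw']=Rw; c['p']=p
    else:
        R=np.array(c['R']); c['Rw']=R.T; c['p']=-R.T@np.array(c['t'])
    c['f']=c['img'].shape[0]/2/np.tan(np.radians(c['fovy'])/2)
    return c
def ray(c,pt,z):
    d=c['Rw']@np.array([(pt[0]-c['cx'])/c['f'],(pt[1]-c['cy'])/c['f'],1]); s=(z-c['p'][2])/d[2]
    return c['p']+s*d
def proj(c,X):
    v=c['Rw'].T@(np.array(X)-c['p']); return c['f']*v[:2]/v[2]+[c['cx'],c['cy']]
def save(c,n,box=None,k=1):
    im=c['img'][:,:,::-1]
    if box: im=im[box[1]:box[3],box[0]:box[2]]
    cv2.imwrite('pics/'+n,cv2.resize(im,None,fx=k,fy=k,interpolation=cv2.INTER_CUBIC))
def lm(c,thing,z,n=1,fn=None):
    for r in (fn or bot.landmark_of)(thing,c)[:n]:
        print(c['name'],thing,round(r['score'],2),np.round(r['point'],1),np.round(ray(c,r['point'],z),4))
E
python3 - <<'E'
from h import *
print(bot.get_obs(),bot.nose_length)
for n in ('scene','side'):
    c=cam(n); save(c,n+'0.png',k=1.4); print(n,c['p'],c['fovy'])
    for t,z in [('deck',.04),('start_top',.057),('base',0),('carrier',0),('wheel',.04),('rest',0),('turntable',.026),('cutter_b',0),('matches',0)]: lm(c,t,z,2)
    lm(c,'jar0',.052,6)
E
```

```text
{'time': 0.0, 'q': array([9.56894167e-04, 5.00980031e+00, 1.00339556e+01, 9.51006362e+01,
       2.74411414e-04, 8.99998292e+01]), 'qd': array([-0.05092843,  0.03378203, -0.01232027, -0.07085143,  0.00420031,
        0.00112067]), 'joint_efforts': array([ 7.68234549e-04, -5.20392072e+01,  4.64802504e+01,  1.63646933e-02,
        2.23589603e-05, -6.77332673e-05]), 'ee_pos': array([5.49768559e-01, 1.05083183e-05, 2.38591082e-01]), 'tcp_rot': array([-1.79923519e+02, -2.74639154e-04,  9.00011273e+01]), 'wrist_force': array([-0.14922597, -0.38667625, -0.43469551]), 'torque': array([-0.01707192,  0.01922894,  0.01018837]), 'grasp_force': 0.0, 'opening': 0.08538377337653313} 0.008
scene [-0.13482509  0.93632376  0.89690589] 43.73906279504583
scene deck 0.89 [190.5 294.5] [0.4678 0.3898 0.04  ]
scene deck 0.65 [224.2 242.3] [0.5171 0.2137 0.04  ]
scene start_top 0.55 [238.7 301.5] [0.3588 0.3568 0.057 ]
scene base 0.6 [191.5 312.8] [0.4572 0.4037 0.    ]
scene carrier 0.84 [211.2 251.2] [0.5528 0.225  0.    ]
scene carrier 0.15 [282.5 252.7] [0.4028 0.1258 0.    ]
scene wheel 0.97 [192.8 295
[... 877 characters left out ...]
e 0.82 [239.7 164.7] [0.4706 0.387  0.    ]
side carrier 0.62 [280.7 188.6] [0.5525 0.2194 0.    ]
side wheel 0.63 [237.4 153.2] [0.4668 0.3945 0.04  ]
side wheel 0.3 [282.8 190.3] [0.5356 0.1586 0.04  ]
side rest 0.8 [242.1 216.6] [0.4062 0.1301 0.    ]
side rest 0.69 [182.4 186.7] [0.2736 0.3226 0.    ]
side turntable 0.95 [343.8 242.1] [ 0.6107 -0.0746  0.026 ]
side cutter_b 0.64 [174.7 175.7] [0.2602 0.3892 0.    ]
side matches 0.75 [180.5 190.3] [ 0.2653  0.306  -0.    ]
side jar0 0.96 [342.1 257.2] [ 0.5683 -0.1409  0.052 ]
side jar0 0.84 [350.7 218.3] [ 0.6525 -0.0249  0.052 ]
side jar0 0.77 [378.3 326.7] [ 0.5497 -0.3287  0.052 ]
side jar0 0.69 [372.6 242.2] [ 0.6603 -0.1203  0.052 ]
```

View pics/scene0.png

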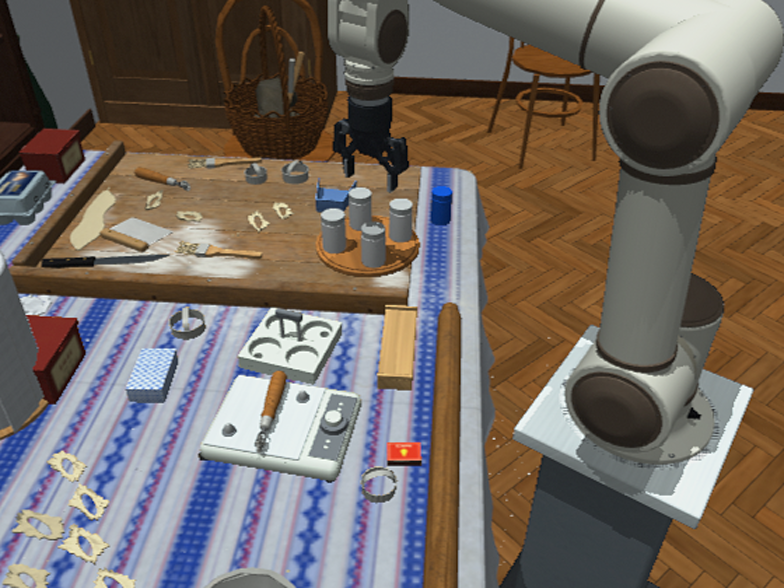

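View pics/side0.png

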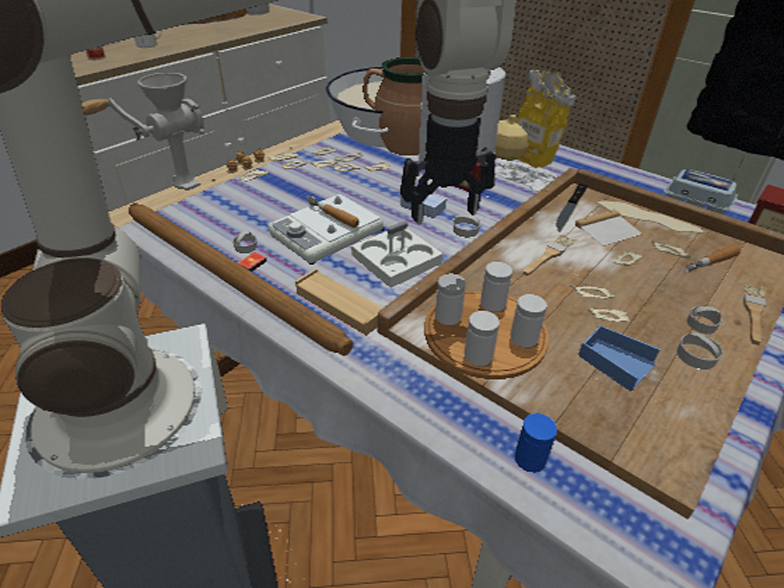

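The scene shows four white jars on the Susan and a blue decoy standing apart, with the wheel on the deck and the carrier right of it. I'll go above the machine to look from close by.

```bash
python3 -m inch '[[-1,6,2,0],[-3,12,4,0],[-5,18,6,0],[-7,24,8,0],[-8,30,9,0],[-9,34,9,0],[-9,36,9,0],[-9,36,9,0]]'
python3 - <<'E'
from h import *
c=cam('wrist'); save(c,'w1.png',k=1.4); print(c['p'],c['Rw'])
for t,z in [('deck',.04),('start_top',.057),('base',0),('carrier',0),('wheel',.04),('rest',0),('well0',.018),('well1',.018),('well2',.018),('well3',.018)]: lm(c,t,z,2)
E
```

```text
time: 2.1
ee_pos: [0.4596, 0.3613, 0.3286]
tcp_rot: [-180.0, 0.0, 90.1]
wrist_force: [-0.2, 0.9, 0.8]
opening: 0.0852
grasp_force: 0.0
[0.45934068 0.43298226 0.46261041] [[ 9.99998454e-01  1.71328523e-03 -3.96459996e-04]
 [ 1.53187091e-03 -9.59387651e-01 -2.82086845e-01]
 [-8.63654050e-04  2.82085801e-01 -9.59388792e-01]]
wrist deck 0.6 [387.6 279.2] [0.5948 0.2166 0.04  ]
wrist deck 0.58 [293.  143.1] [0.4702 0.3911 0.04  ]
wrist start_top 0.82 [202.2 180.6] [0.3657 0.3501 0.057 ]
wrist base 0.7 [288.3 136.5] [0.4652 0.3954 0.    ]
wrist carrier 0.84 [354.4 259.6] [0.5586 0.2263 0.    ]
wrist wheel 0.72 [283.6 142.1] [0.4592 0.3923 0.04  ]
wrist wheel 0.65 [289.4 138.5] [0.4659 0.3964 0.04  ]
wrist rest 0.71 [245.  323.6] [0.4025 0.1231 0.    ]
wrist rest 0.63 [134.5 199.7] [0.2607 0.3124 0.    ]
wrist well0 0.88 [338.3 292. ] [0.5352 0.1856 0.018 ]
wrist well0 0.76 [321.2 250.6] [0.5097 0.2473 0.018 ]
wrist well1 0.88 [338.3 292. ] [0.5352 0.1856 0.018 ]
wrist well1 0.76 [321.2 250.6] [0.5097 0.2473 0.018 ]
wrist well2 0.88 [338.3 292. ] [0.5352 0.1856 0.018 ]
wrist well2 0.76 [321.2 250.6] [0.5097 0.2473 0.018 ]
wrist well3 0.88 [338.3 292. ] [0.5352 0.1856 0.018 ]
wrist well3 0.76 [321.2 250.6] [0.5097 0.2473 0.018 ]
```

View pics/w1.png

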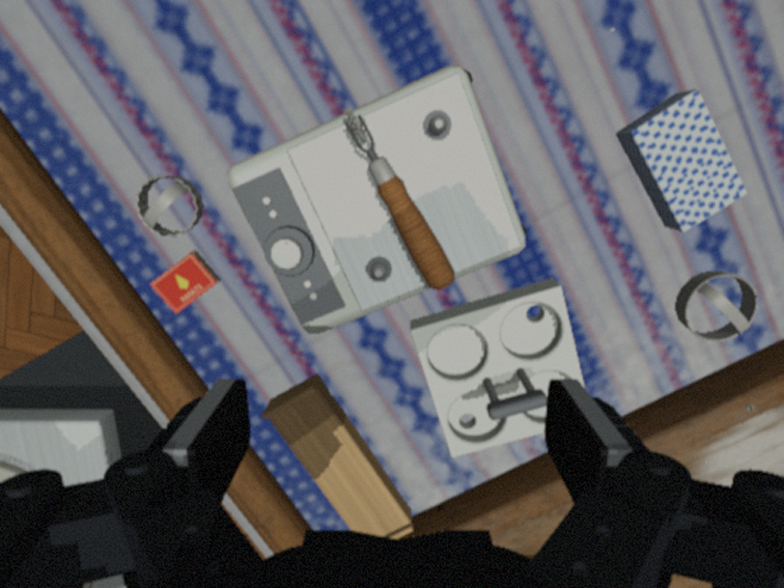

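Clear view: the wheel's head is at (352,118) and its handle end at (440,285) in the enlarged picture. The pegs are at (437,120) and (378,267), the carrier handle runs (490,410)-(545,400), and the rest runs (295,390)-(390,545).

```bash
python3 - <<'E'
from h import *
c=cam('wrist')
def P(x,y,z): return ray(c,(x/1.4,y/1.4),z)
ang=lambda a,b: np.degrees(np.arctan2(b[1]-a[1],b[0]-a[0]))
a,b=P(378,265,.056),P(437,119,.056); print('pegs',a,b,(a+b)/2,'yaw',ang(a,b)-45, np.hypot(*(b-a)[:2]))
a,b=P(441,283,.053),P(355,125,.053);print('wheel',a,b,(a+b)/2,ang(a,b),np.hypot(*(b-a)[:2]))
a,b=P(410,322,.033),P(556,282,.033);print('car top edge',a,b,ang(a,b),np.hypot(*(b-a)[:2]))
a,b=P(410,322,.033),P(450,457,.033);print('car left edge',a,b,ang(a,b)+90,np.hypot(*(b-a)[:2]))
a,b=P(268,407,.035),P(322,376,.035);print('rest end',a,b,ang(a,b),np.hypot(*(b-a)[:2]))
a,b=P(322,376,.035),P(412,525,.035);print('rest long',a,b,ang(a,b),np.hypot(*(b-a)[:2]))
print('button',P(287,251,.057))
print('deck w/ net',c['p'])
c=cam('scene'); a,b=[ray(c,(x/1.4,y/1.4),.035) for x,y in ((385,310),(413,310))];print(a,b)
for q in ((385,310),(413,308),(412,378),(377,376)): print(ray(c,(q[0]/1.4,q[1]/1.4),.035))
E
```

```text
pegs [0.44418789 0.33812093 0.056     ] [0.49077355 0.45267967 0.056     ] [0.46748072 0.3954003  0.056     ] yaw 22.870733344022867 0.12366862340103613
wheel [0.49717465 0.32178072 0.053     ] [0.42755826 0.44852287 0.053     ] [0.46236645 0.38515179 0.053     ] 118.77892750144522 0.14460294860607772
car top edge [0.47171985 0.27986718 0.033     ] [0.60092189 0.31723817 0.033     ] 16.132225518479288 0.134498171996678
car left edge [0.47171985 0.27986718 0.033     ] [0.51204975 0.13884487 0.033     ] 15.959599043504284 0.1466758038305865
rest end [0.33711875 0.19515805 0.035     ] [0.38987456 0.22733549 0.035     ] 31.380332741577057 0.061794528328038355
rest long [0.38987456 0.22733549 0.035     ] [0.475079   0.05990068 0.035     ] -63.02930824105205 0.18786753720644597
button [0.36953806 0.3502301  0.057     ]
deck w/ net [0.4598772  0.43121421 0.46354687]
[0.46517525 0.07004499 0.035     ] [0.42271806 0.0399258  0.035     ]
[0.46517525 0.07004499 0.035     ]
[0.42594961 0.03499586 0.035     ]
[0.32597835 0.19054727 0.035     ]
[0.37635218 0.22028653 0.035     ]
```

```bash
python3 -m inch '[[0.3,0.5,-2,10],[0.8,1.3,-6,20],[0.8,1.3,-11,29],[0.8,1.3,-15,29],[0.8,1.3,-17,29],[0.8,1.3,-17,29],[0.8,1.3,-17,29],[0.8,1.3,-17,29]]' 5.5 50
python3 - <<'E'
from h import *
c=cam('wrist'); save(c,'w2.png',k=1.4)
for t,z in [('deck',.04),('wheel',.04),('carrier',0)]: lm(c,t,z,2)
print(bot.get_obs()['ee_pos'],bot.get_obs()['tcp_rot'],proj(c,(.468,.374,.053)))
E
```

```text
time: 3.75
ee_pos: [0.4685, 0.3734, 0.1607]
tcp_rot: [179.9, -0.0, 119.0]
wrist_force: [0.6, -0.3, 1.1]
opening: 0.055
grasp_force: 0.0
wrist deck 0.79 [297.4 183.9] [0.4689 0.3936 0.04  ]
wrist carrier 0.94 [290.1 364.3] [0.5571 0.2269 0.    ]
[0.46819258 0.37313725 0.15982014] [ 1.79954690e+02 -7.22742038e-03  1.19000031e+02] [283.33491909 211.07005898]
```

View pics/w2.png

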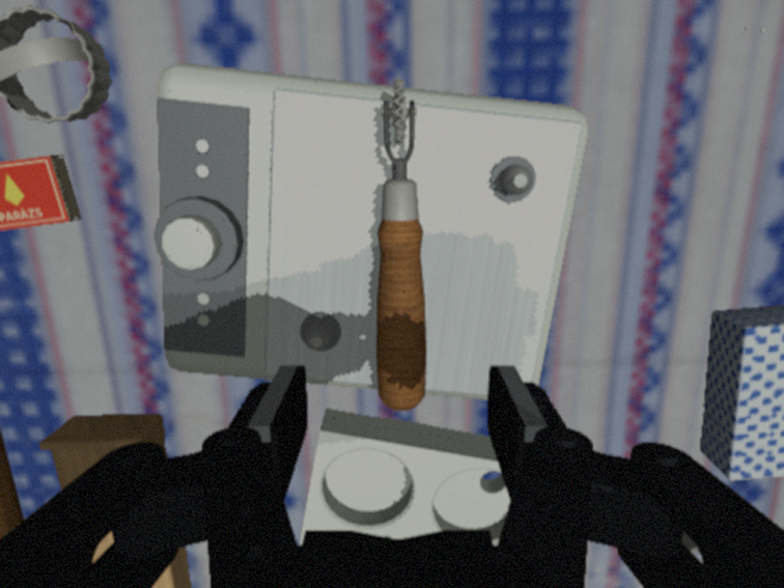

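```bash
python3 - <<'E'
from h import *
c=cam('wrist')
def P(x,y,z): return ray(c,(x/1.4,y/1.4),z)
a,b=P(321,332,.056),P(516,180,.056); d=b-a; print('pegs',a,b,(a+b)/2,'yaw',np.degrees(np.arctan2(d[1],d[0]))-45,np.hypot(*d[:2]))
print('handle',P(402,280,.06),P(402,408,.053),'head',P(399,83,.053),'btn',P(188,243,.057))
E
python3 -m inch '[[0.1,0.4,-2,0],[0.1,0.4,-4,0],[0.1,0.4,-6,0],[0.1,0.4,-8,0],[0.1,0.4,-9.5,0],[0.1,0.4,-10.7,0],[0.1,0.4,-10.7,0],[0.1,0.4,-10.7,0]]' 3.6 50
python3 -m inch '[[0,0,0,0],[0,0,0,0],[0,0,0,0],[0,0,0,0],[0,0,0,0],[0,0,0,0],[0,0,0,0],[0,0,0,0]]' 1.5 50
python3 -m inch '[[0,0,0.5,0],[0,0,2,0],[0,0,4,0],[0,0,6,0],[0,0,8,0],[0,0,10,0],[0,0,11,0],[0,0,11,0]]'
```

```text
pegs [0.44295291 0.33941261 0.056     ] [0.48841655 0.45012107 0.056     ] [0.46568473 0.39476684 0.056     ] yaw 22.67395471582408 0.11968001048490945
handle [0.46497857 0.38374374 0.06      ] [0.50036072 0.32039419 0.053     ] head [0.42071479 0.46059626 0.053     ] btn [0.36720732 0.34959602 0.057     ]
time: 5.0
ee_pos: [0.4693, 0.3772, 0.0529]
tcp_rot: [179.9, -0.0, 119.0]
wrist_force: [0.5, 0.2, -0.1]
opening: 0.0359
grasp_force: 0.0
time: 6.0
ee_pos: [0.4695, 0.3774, 0.0534]
tcp_rot: [179.9, -0.0, 119.0]
wrist_force: [-0.0, 0.7, 4.7]
opening: 0.023
grasp_force: 50.1
time: 7.0
ee_pos: [0.4693, 0.3772, 0.1631]
tcp_rot: [179.9, -0.0, 119.0]
wrist_force: [-0.6, -1.2, -2.0]
opening: 0.0231
grasp_force: 49.3
```

```bash
python3 -m inch '[[-1,-4,0,0],[-2,-8,0,0],[-3,-12,0,0],[-4,-16,0,0],[-5,-20,0,0],[-5.6,-24,0,0],[-6.1,-26.6,0,0],[-6.1,-26.6,0,0]]'
python3 - <<'E'
from h import *
c=cam('wrist'); save(c,'w3.png',k=1.4)
for t,z in [('rest',.0),('wheel',.15),('carrier',0)]: lm(c,t,z,2)
o=bot.get_obs();print(o['ee_pos'],o['tcp_rot'],o['opening'],o['grasp_force'])
for n in ('side','scene'):
    c=cam(n); lm(c,'rest',0,1); lm(c,'wheel',.15,2)
E
```

```text
time: 8.0
ee_pos: [0.4075, 0.1097, 0.1617]
tcp_rot: [-180.0, -0.0, 118.9]
wrist_force: [0.3, 0.1, -0.9]
opening: 0.0232
grasp_force: 49.5
wrist wheel 0.91 [283.5 232.9] [0.3981 0.1263 0.15  ]
wrist carrier 0.75 [512.1 157.2] [0.557  0.2275 0.    ]
[0.40800005 0.11151907 0.16191523] [-1.79973130e+02 -1.60109990e-02  1.19032865e+02] 0.022905615622267048 49.46250379085541
side rest 0.61 [245.8 220.3] [0.4115 0.1118 0.    ]
side wheel 0.81 [240.7 174.1] [0.4049 0.1161 0.15  ]
scene rest 0.93 [282.9 253. ] [0.4014 0.1262 0.    ]
scene wheel 0.87 [281.6 209. ] [0.3987 0.1394 0.15  ]
```

View pics/w3.png

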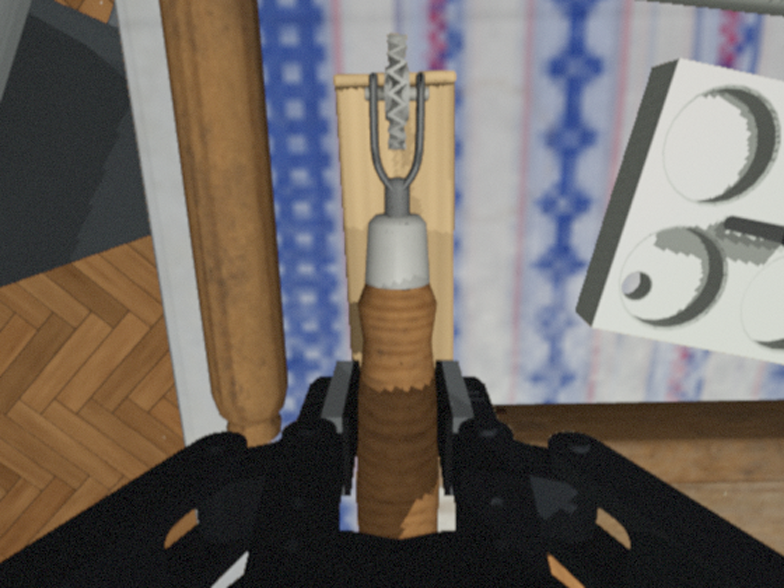

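```bash
python3 - <<'E'
from h import *
c=cam('wrist')
def P(x,y,z): return ray(c,(x/1.4,y/1.4),z)
a,b=P(335,74,.035),P(457,72,.035); m=(a+b)/2;d=b-a; print(m,np.hypot(*d[:2]),'axis',np.degrees(np.arctan2(d[1],d[0]))+90)
for z in(.028,): 
  p,q=P(337,90,z),P(350,350,z); r,s=P(455,85,z),P(453,355,z)
  for u,v in((p,q),(r,s)): print(u,v,np.degrees(np.arctan2(*(u-v)[1::-1])))
for A in (119,120,121):
  t=np.radians(A); print(A,m[:2]-.095*np.array([np.cos(t),np.sin(t)]))
E
```

```text
[0.35585879 0.20397541 0.035     ] 0.058549866748579565 axis 119.85960360566122
[0.33353326 0.18375404 0.028     ] [0.40343185 0.06343944 0.028     ] 120.15509535287813
[0.38365378 0.21416647 0.028     ] [0.45682012 0.0894911  0.028     ] 120.40674622293011
119 [0.4019157  0.12088653]
120 [0.40335879 0.12170299]
121 [0.4047874  0.12254451]
```

```bash
python3 -m inch '[[0.2,-0.3,-2,1],[0.3,-0.3,-5,1],[0.3,-0.3,-8,1],[0.3,-0.3,-10,1],[0.3,-0.3,-11,1],[0.3,-0.3,-11.6,1],[0.3,-0.3,-12,1],[0.3,-0.3,-12,1]]'
python3 -m inch '[[0,0,0,0],[0,0,0,0],[0,0,0,0],[0,0,0,0],[0,0,2,0],[0,0,6,0],[0,0,11,0],[0,0,15,0]]' 3.8
```

```text
time: 9.55
ee_pos: [0.4112, 0.1081, 0.0425]
tcp_rot: [180.0, 0.0, 120.0]
wrist_force: [-0.0, 0.1, -1.3]
opening: 0.0232
grasp_force: 49.5
time: 10.55
ee_pos: [0.4111, 0.108, 0.1943]
tcp_rot: [179.9, 0.0, 120.0]
wrist_force: [0.6, -0.7, -0.2]
opening: 0.0381
grasp_force: 0.0
```

```bash
python3 -m inch '[[0,0,2,-10],[1,1,5,-20],[4,3,6,-30],[7,6,6,-40],[10,8,6,-50],[12,10,6,-60],[13.5,11.5,6,-70],[14.6,11.9,6,-80]]' 5
python3 -m inch '[[0,0,0,-10],[0,0,0,-20],[0,0,0,-24],[0,0,0,-24],[0,0,0,-24],[0,0,0,-24],[0,0,0,-24],[0,0,0,-24]]'
python3 - <<'E'
from h import *
c=cam('wrist'); save(c,'w4.png',k=1.4)
for t,z in [('carrier',0),('deck',.04),('wheel',.028)]: lm(c,t,z,2)
for n in ('well0',): lm(c,n,.018,4)
o=bot.get_obs();print(o['ee_pos'],o['tcp_rot'],o['q'])
for n in ('side','scene'):
    c=cam(n); lm(c,'carrier',0,1); lm(c,'wheel',.028,1)
    if n=='scene': save(c,'s4.png',(130,150,430,360),2.5)
E
```

```text
time: 11.55
ee_pos: [0.5575, 0.2279, 0.2516]
tcp_rot: [-180.0, 0.0, 39.7]
wrist_force: [0.1, -0.1, -0.7]
opening: 0.05
grasp_force: 0.0
time: 12.55
ee_pos: [0.5664, 0.1994, 0.2523]
tcp_rot: [-178.7, 0.0, 18.9]
wrist_force: [0.4, 0.5, -0.4]
opening: 0.0499
grasp_force: 0.0
wrist carrier 0.63 [259.6 172.5] [0.5576 0.2298 0.    ]
wrist deck 0.57 [ 79.8 212.7] [0.4661 0.3899 0.04  ]
wrist wheel 0.81 [302.9 335.6] [0.3978 0.1234 0.028 ]
wrist well0 0.95 [291.8 140.3] [0.6032 0.2085 0.018 ]
wrist well0 0.91 [226.4 208.2] [0.5127 0.2512 0.018 ]
wrist well0 0.79 [290.3 207.6] [0.5359 0.1868 0.018 ]
wrist well0 0.71 [227.6 141.6] [0.5808 0.2698 0.018 ]
[0.56646807 0.19912099 0.25227063] [-1.78738764e+02  3.11064043e-02  1.88424130e+01] [ 18.78546017  12.50690215  19.99164866  97.51710679   1.26120466
 179.94303333]
side carrier 0.83 [281.8 188.1] [0.5566 0.2208 0.    ]
side wheel 0.84 [244.6 209.5] [0.4128 0.1244 0.028 ]
scene carrier 0.72 [208.8 249.3] [0.5623 0.223  0.    ]
scene wheel 0.64 [282.3 242.7] [0.4071 0.1211 0.028 ]
```

View pics/w4.png

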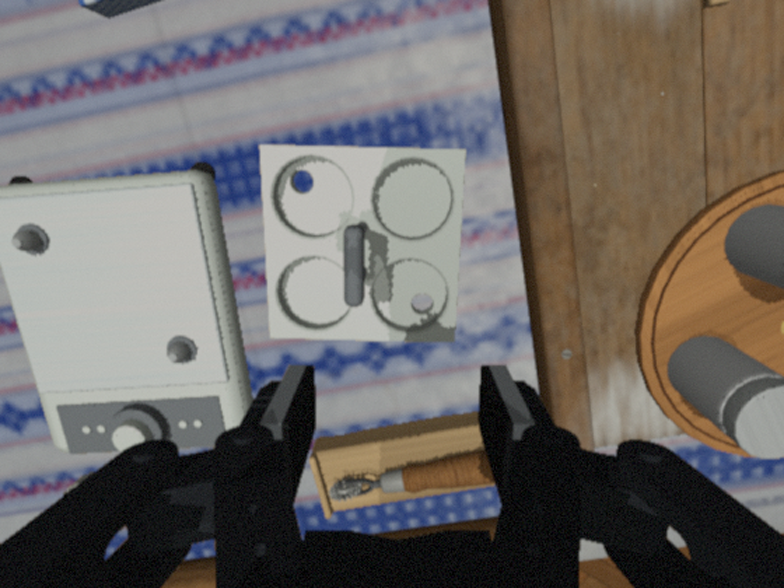

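View pics/s4.png

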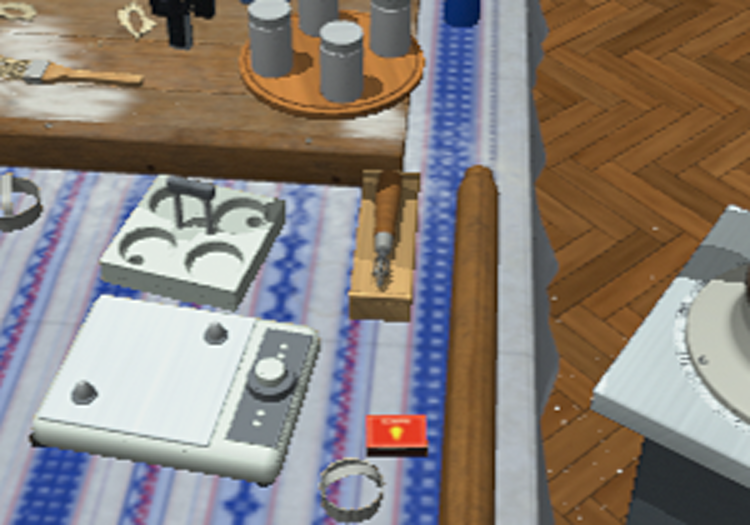

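```bash
python3 -m inch '[[0,0,0,10],[0,0,0,20],[0,0,0,30],[0,0,0,40],[0,0,0,50],[0,0,0,60],[0,0,0,70],[0,0,0,80]]' 4
python3 -m inch '[[0,0,0,10],[0,0,0,20],[0,0,0,30],[0,0,0,40],[0,0,0,50],[0,0,0,60],[0,0,0,70],[0,0,0,80]]'
python3 -m inch '[[0,0,0,10],[0,0,0,20],[0,0,0,20],[0,0,0,20],[0,0,0,20],[0,0,0,20],[0,0,0,20],[0,0,0,20]]'
python3 - <<'E'
from h import *
c=cam('wrist'); save(c,'w5.png',k=1.4)
for t,z in [('carrier',0),('deck',.04)]: lm(c,t,z,2)
for n in ('well0',): lm(c,n,.018,4)
o=bot.get_obs();print(o['ee_pos'],o['tcp_rot'],o['q'])
E
```

```text
time: 14.1
ee_pos: [0.5665, 0.1991, 0.2523]
tcp_rot: [-178.7, 0.0, 99.2]
wrist_force: [0.5, -0.8, 0.1]
opening: 0.0399
grasp_force: 0.0
time: 15.1
ee_pos: [0.5665, 0.1991, 0.2523]
tcp_rot: [-178.7, 0.0, 179.2]
wrist_force: [-0.1, 0.2, -0.3]
opening: 0.0399
grasp_force: 0.0
time: 16.1
ee_pos: [0.5665, 0.1991, 0.2523]
tcp_rot: [-178.7, 0.0, -161.2]
wrist_force: [0.1, -0.1, -0.3]
opening: 0.0398
grasp_force: 0.0
wrist carrier 0.72 [313.8 177.1] [0.5603 0.2261 0.    ]
wrist deck 0.69 [517.6 150.9] [0.4675 0.3945 0.04  ]
wrist deck 0.63 [491.5 146.9] [0.472  0.3697 0.04  ]
wrist well0 0.8 [352.7 211. ] [0.5783 0.2757 0.018 ]
wrist well0 0.8 [351.2 145.3] [0.5144 0.2484 0.018 ]
wrist well0 0.73 [312.7 176.2] [0.5569 0.2225 0.018 ]
wrist well0 0.62 [ 12.9 135.5] [ 0.6172 -0.082   0.018 ]
[0.56647576 0.19906684 0.25227552] [-1.78738011e+02  2.84489519e-02 -1.61165465e+02] [19.9444329  12.46638092 19.94444981 97.47407416 -1.26230362  1.11016689]
```

View pics/w5.png

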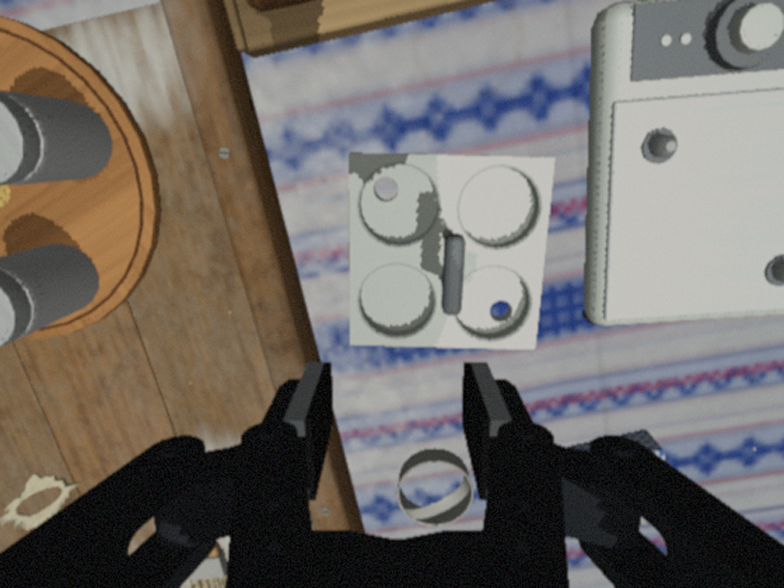

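```bash
python3 - <<'E'
from h import *
c=cam('wrist')
def P(x,y,z): return ray(c,(x/1.4,y/1.4),z)
def L(n,a,b): d=b-a; print(n,(a+b)/2,np.degrees(np.arctan2(d[1],d[0])),np.hypot(*d[:2]))
L('bar',P(455,238,.095),P(452,313,.095))
tl,tr,bl,br=P(350,153,.033),P(555,157,.033),P(350,346,.033),P(537,349,.033)
L('left',tl,bl);L('right',tr,br);L('top',tl,tr);L('bot',bl,br);print((tl+tr+bl+br)/4)
L('holes',P(386,189,.018),P(500,311,.018))
L('pegs',P(662,146,.056),P(783,270,.056))
print('matchbox etc cutter?',P(435,487,.0))
E
```

```text
bar [0.55823994 0.22837226 0.095     ] 18.391425635423342 0.046088884585693095
left [0.58052908 0.16328806 0.033     ] 17.285866222383326 0.14068967395097456
right [0.53729492 0.29610553 0.033     ] 18.309150203889775 0.13923189233628827
top [0.49228235 0.20831097 0.033     ] 107.73130444959754 0.13842615012923956
bot [0.62554166 0.25108262 0.033     ] 108.32512654814275 0.14093165399377094
[0.558912   0.22969679 0.033     ]
holes [0.55889581 0.22882889 0.018     ] 62.28053749868569 0.12648103850818315
pegs [0.46815212 0.38391577 0.056     ] 67.8839935639113 0.12051220036730081
matchbox etc cutter? [0.76670703 0.29774199 0.        ]
```

```bash
python3 -m inch '[[-0.4,1.5,-3,-1],[-0.8,3,-6,-1],[-0.8,3,-9,-1],[-0.8,3,-12,-1],[-0.8,3,-15,-1],[-0.8,3,-17,-1],[-0.8,3,-17.6,-1],[-0.8,3,-17.6,-1]]' 4 90
python3 -m inch '[[0,0,0,0],[0,0,0,0],[0,0,0,0],[0,0,0,0],[0,0,0,0],[0,0,0,0],[0,0,0,0],[0,0,0,0]]' 0.5 90
python3 -m inch '[[0,0,0.5,0],[0,0,2,0],[0,0,4,0],[0,0,6,0],[0,0,8,0],[0,0,8,0],[0,0,8,0],[0,0,8,0]]'
```

```text
time: 17.35
ee_pos: [0.5585, 0.2291, 0.0766]
tcp_rot: [-178.7, 0.0, -162.2]
wrist_force: [-0.5, 0.3, -0.1]
opening: 0.0403
grasp_force: 0.0
time: 18.35
ee_pos: [0.5592, 0.229, 0.0774]
tcp_rot: [-178.7, 0.1, -162.2]
wrist_force: [0.8, -3.2, 5.8]
opening: 0.0101
grasp_force: 88.4
time: 19.35
ee_pos: [0.558, 0.2289, 0.1551]
tcp_rot: [-178.7, -0.1, -162.2]
wrist_force: [-0.5, 0.7, -5.5]
opening: 0.0106
grasp_force: 88.0
```

```bash
python3 -m inch '[[-1.5,3,0.5,1],[-3,6,0.5,2],[-5,9,0.5,3],[-7,12,0.5,4],[-8.5,15,0.5,5],[-9.2,16.6,0.5,5],[-9.2,16.6,0.5,5],[-9.2,16.6,0.5,5]]'
python3 - <<'E'
from h import *
c=cam('wrist'); save(c,'w6.png',k=1.4)
o=bot.get_obs();print(o['ee_pos'],o['tcp_rot'],o['q'])
print(proj(c,(.4665,.3948,.04)))
for n in ('scene','side'):
    c=cam(n);lm(c,'carrier',.083,1); save(c,n+'6.png',(120,180,320,360) if n=='scene' else (150,90,350,240),3)
E
```

```text
time: 20.35
ee_pos: [0.4668, 0.3944, 0.161]
tcp_rot: [-178.7, 0.0, -157.2]
wrist_force: [-0.2, 0.6, -4.7]
opening: 0.0107
grasp_force: 88.2
[0.46693544 0.39425727 0.16110077] [-1.78716858e+02  9.71867744e-03 -1.57224032e+02] [40.73069951 12.93493099 10.37455847 87.82599081 -1.22363969 17.95896659]
[287.69076758 206.86995484]
scene carrier 0.98 [189.7 277.9] [0.4716 0.3823 0.083 ]
side carrier 0.68 [175.8 177.5] [0.2558 0.2527 0.083 ]
```

View pics/w6.png

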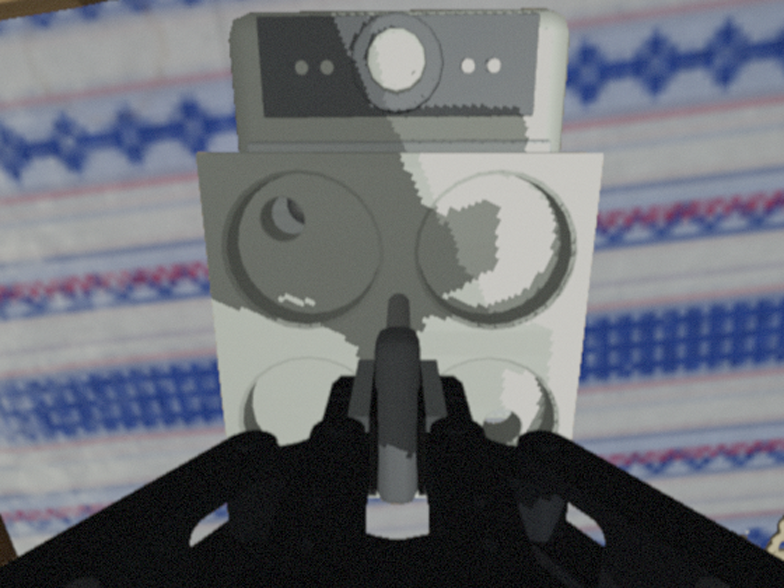

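View pics/scene6.png

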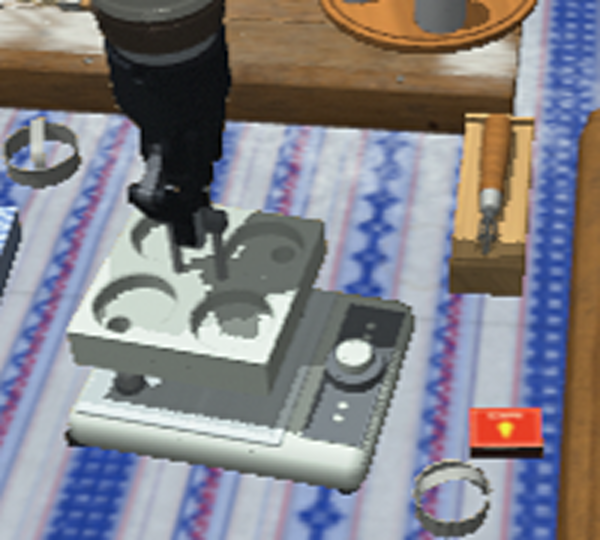

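```bash
python3 - <<'E'
from h import *
c=cam('wrist')
def P(x,y,z): return ray(c,(x/1.4,y/1.4),z)
def L(n,a,b): d=b-a; print(n,(a+b)/2,np.degrees(np.arctan2(d[1],d[0])),np.hypot(*d[:2]))
zt=.0837
L('front edge',P(197,153,zt+.033),P(603,153,zt+.033))
print('hole rim',P(284,217,zt+.018),'seen through', P(291,216,.056))
L('side L',P(197,153,zt+.033),P(225,440,zt+.033));L('side R',P(603,153,zt+.033),P(575,440,zt+.033))
L('panel',P(265,116,.045),P(532,116,.045)); L('deck edge', P(240,150,.04),P(562,150,.04))
L('housing',P(238,14,.04),P(562,14,.04))
print('btn',P(396,60,.057),[proj(c,(.443,.3394,.056))*1.4])
for cx,cy,y in((.4665,.3948,22.7),):
  t=np.radians(y);R=np.array([[np.cos(t),-np.sin(t)],[np.sin(t),np.cos(t)]])
  print('peg',R@[-.045,-.045]+[cx,cy],'btn',R@[-.108,0]+[cx,cy])
g=cv2.resize(c['img'],None,fx=1.4,fy=1.4)[195:241:4,256:316:4].sum(2)//3
print(g)
E
```

```text
front edge [0.40239698 0.36702948 0.1167    ] 112.75090451069494 0.1390220359725051
hole rim [0.44164289 0.33531421 0.1017    ] seen through [0.44982298 0.3301607  0.056     ]
side L [0.48155636 0.32417505 0.1167    ] 22.119290516811038 0.11286181171425379
side R [0.4263432  0.45328734 0.1167    ] 23.55170191772199 0.11089322690465026
panel [0.38819948 0.35930074 0.045     ] 112.66578302690048 0.1256147646917275
deck edge [0.40201587 0.36612446 0.04      ] 112.74387627722751 0.157316000327225
housing [0.34738205 0.34265226 0.04      ] 112.44750719856734 0.14749787321963362
btn [0.36785145 0.35019709 0.057     ] [array([314.03536083, 210.31657584])]
peg [0.44235156 0.33592001] btn [0.36686589 0.35312215]
[[106 105 106 104 107 104 100 103 106 107 106 107 106 105 104]
 [105 105 104  99  77  86 110 109  73  92 108 109 108 107 105]
 [105 106  95  72  72 111 112 109  64  73  89 106 108 105 107]
 [106 104  76  69  86 113 112 113  71  67  82  93 106 106 107]
 [106  94  70  69  97 108 110 109  93  64  73  85 102 106 105]
 [105  88  67  67  92 110 110 108 109  70  61  66  90 106 105]
 [108  85  70  70  82 110 110 110 110 104  71  60  83 107 107]
 [107  92  69  73  72 106 112 111 110 111 110  92  87 103 107]
 [104 103  74  69  73  74 106 110 109 109 112 110 104 104 105]
 [105 106  89  71  71  69  81 101 107 110 108 103 105 105 105]
 [107 105 103  90  72  72  72  75  76  78  82  98 105 106 103]
 [104 104 105 105  94  83  78  78  80  87  99 103 103 106 105]]
```

```bash
python3 -m inch '[[0,-0.1,-1,0],[0,-0.1,-2,0],[0,-0.1,-2.5,0],[0,-0.1,-2.8,0],[0,-0.1,-3,0],[0,-0.1,-3.2,0],[0,-0.1,-3.3,0],[0,-0.1,-3.4,0]]'
```

```text
time: 21.65
ee_pos: [0.4665, 0.3941, 0.1273]
tcp_rot: [-178.7, 0.0, -157.2]
wrist_force: [-0.2, 0.5, -4.7]
opening: 0.0107
grasp_force: 88.2
```

```bash
python3 -m inch '[[0,0,-0.2,0],[0,0,-0.4,0],[0,0,-0.6,0],[0,0,-0.8,0],[0,0,-0.9,0],[0,0,-1,0],[0,0,-1,0],[0,0,-1,0]]'
```

```text
time: 22.65
ee_pos: [0.4666, 0.3939, 0.1179]
tcp_rot: [-178.7, 0.1, -157.2]
wrist_force: [-1.2, -4.6, 3.8]
opening: 0.01
grasp_force: 89.3
```

```bash
python3 -m inch '[[0,0,-0.1,0],[0,0,-0.1,0],[0,0,-0.1,0],[0,0,-0.1,0],[0,0,-0.1,0],[0,0,-0.1,0],[0,0,-0.1,0],[0,0,-0.1,0]]'
python3 -m inch '[[0,0,0,0],[0,0,0,0],[0,0,0,0],[0,0,1,0],[0,0,4,0],[0,0,8,0],[0,0,12,0],[0,0,15,0]]' 3.5
```

```text
time: 23.65
ee_pos: [0.4668, 0.3936, 0.1176]
tcp_rot: [-178.7, 0.1, -157.2]
wrist_force: [-1.6, -8.0, 8.8]
opening: 0.0101
grasp_force: 90.0
time: 24.65
ee_pos: [0.4665, 0.3942, 0.269]
tcp_rot: [-178.8, 0.2, -157.2]
wrist_force: [0.5, -0.8, 0.3]
opening: 0.035
grasp_force: 0.0
```

```bash
python3 -m inch '[[1,-4,0,-10],[2.5,-9,0,-20],[4,-14,0,-30],[5.5,-19,0,-40],[7,-24,0,-50],[8.5,-29,0,-60],[10,-34,0,-70],[11,-39,0,-80]]' 7
python3 -m inch '[[1,-4,0,-5],[2,-7,0,-10],[2,-8,0,-10],[2,-8,0,-10],[2,-8,0,-10],[2,-8,0,-10],[2,-8,0,-10],[2,-8,0,-10]]'
cat >> h.py <<'E'
def jars(n=6,zb=.052):
    c=cam('wrist'); o=bot.get_obs(); print('tcp',np.round(o['ee_pos'],4),np.round(o['tcp_rot'],1),'t',o['time'])
    for r in bot.landmark_of('jar0',c)[:n]:
        p=ray(c,r['point'],zb); q=ray(c,bot_top(r['point']),zb+.08) if 0 else p
        print('jar',round(r['score'],2),np.round(r['point'],0),np.round(p[:2],4),'shift cm',np.round((p-o['ee_pos'])[:2]*100,1))
    return c
E
python3 - <<'E'
from h import *
c=jars(); save(c,'w7.png',k=1.4); lm(c,'turntable',.026)
c=cam('scene'); save(c,'scene7.png',(120,180,320,360),3); lm(c,'carrier',.04,1)
lm(c,'jar0',.052,6); lm(c,'well0',.058,4)
E
```

```text
time: 25.65
ee_pos: [0.5769, 0.0024, 0.267]
tcp_rot: [-178.8, 0.1, 122.5]
wrist_force: [-0.1, -0.3, -0.8]
opening: 0.0702
grasp_force: 0.0
time: 26.65
ee_pos: [0.5965, -0.0756, 0.2663]
tcp_rot: [-178.7, 0.0, 112.9]
wrist_force: [0.2, 0.1, -0.2]
opening: 0.0703
grasp_force: 0.0
tcp [ 0.5965 -0.0757  0.2663] [-178.7    0.   112.9] t 26.7
jar 0.91 [204. 323.] [ 0.5725 -0.2611] shift cm [ -2.4 -18.5]
jar 0.89 [273. 115.] [ 0.5587 -0.0229] shift cm [-3.8  5.3]
jar 0.73 [331. 240.] [ 0.6612 -0.1155] shift cm [ 6.5 -4. ]
jar 0.62 [370. 153.] [ 0.6577 -0.0191] shift cm [6.1 5.7]
jar 0.62 [240. 217.] [ 0.5655 -0.1295] shift cm [-3.1 -5.4]
wrist turntable 0.56 [300.2 180.8] [ 0.6096 -0.0752  0.026 ]
scene carrier 0.78 [188.6 293.4] [0.4734 0.3898 0.04  ]
scene jar0 0.88 [265.5 185.1] [ 0.5667 -0.0287  0.052 ]
scene jar0 0.72 [285.3 169.4] [ 0.566  -0.1263  0.052 ]
scene jar0 0.71 [256.4 161.1] [ 0.661  -0.1131  0.052 ]
scene jar0 0.7 [313.5 157.7] [ 0.5325 -0.2284  0.052 ]
scene jar0 0.63 [239.1 177.2] [ 0.6506 -0.0166  0.052 ]
scene jar0 0.28 [199.3 306.1] [0.4218 0.4114 0.052 ]
scene well0 0.89 [180.7 277.7] [0.5069 0.3763 0.058 ]
scene well0 0.87 [199.6 303.7] [0.4218 0.4098 0.058 ]
scene well0 0.71 [166.1 298.1] [0.4906 0.4388 0.058 ]
scene well0 0.64 [208.6 281.5] [0.4487 0.3496 0.058 ]
```

View pics/w7.png

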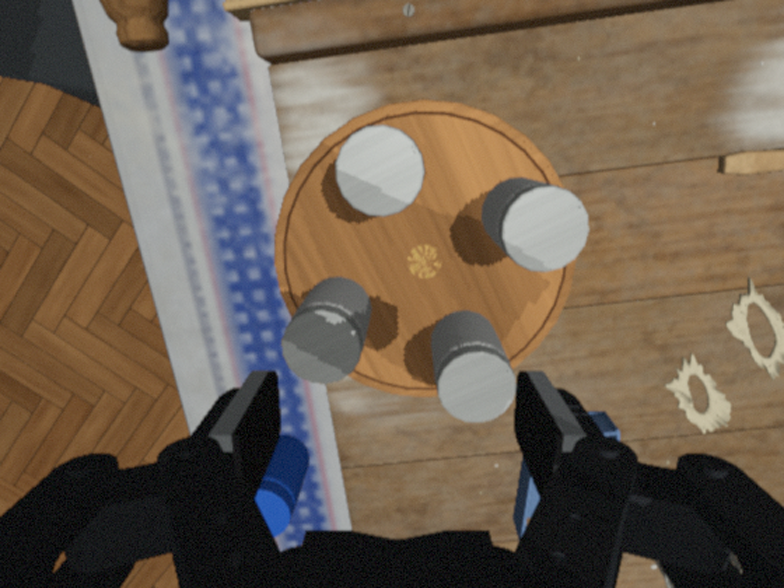

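View pics/scene7.png

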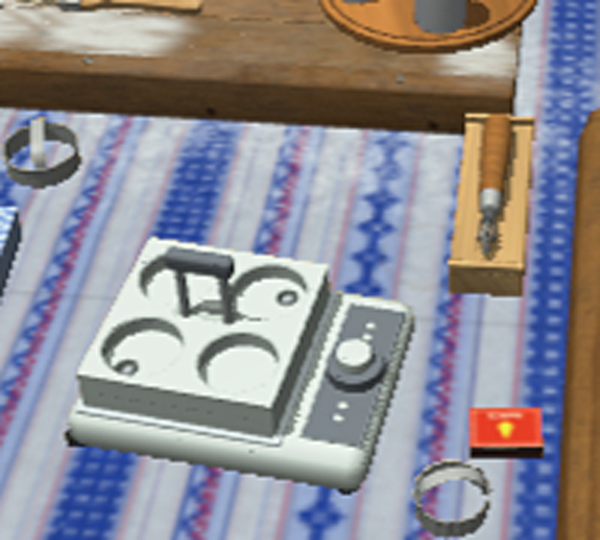

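The carrier is seated flat in scene7. w7 shows the four lids at (380,170), (545,228), (476,383) and (325,345), with the blue decoy at (285,485).

```bash
cat >> h.py <<'E'
def lids(z=.132):
    """jar lids: refine the net's jar positions by rays through lid-top circle near projected lid"""
    c=cam('wrist'); o=bot.get_obs(); out=[]
    g=cv2.cvtColor(c['img'],cv2.COLOR_RGB2HSV); m=((g[:,:,1]<40)&(g[:,:,2]>60)).astype(np.uint8)
    g1=cv2.medianBlur(cv2.cvtColor(c['img'],cv2.COLOR_RGB2GRAY),3)
    print('tcp',np.round(o['ee_pos'],4),np.round(o['tcp_rot'],1),'t',o['time'])
    for r in bot.landmark_of('jar0',c)[:6]:
        p=ray(c,r['point'],.052); t=proj(c,[p[0],p[1],z]); rad=c['f']*.024/(c['p'][2]-z)
        best=None
        x0,y0=np.round(t).astype(int)
        gx=cv2.Sobel(g1,cv2.CV_32F,1,0);gy=cv2.Sobel(g1,cv2.CV_32F,0,1)
        th=np.linspace(0,2*np.pi,72,endpoint=False)
        for dx in range(-9,10):
            for dy in range(-9,10):
              for k in (.97,1,1.03,1.06):
                X=x0+dx+k*rad*np.cos(th);Y=y0+dy+k*rad*np.sin(th)
                ok=(X>0)&(X<559)&(Y>0)&(Y<419)
                if ok.sum()<40: continue
                xi,yi=X[ok].astype(int),Y[ok].astype(int)
                s=np.minimum(np.abs(gx[yi,xi]*np.cos(th[ok])+gy[yi,xi]*np.sin(th[ok])),150).mean()
                if best is None or s>best[0]: best=(s,x0+dx,y0+dy,k)
        if best is None: print('jar?',p[:2]); continue
        L=ray(c,best[1:3],z); d=(L-o['ee_pos'])[:2]*100
        print('jar',round(r['score'],2),'net',np.round(p[:2],4),'lid px',best[1:3],best[3],round(float(best[0])),'xy',np.round(L[:2],4),'shift cm',np.round(d,1))
    return c
E
python3 - <<'E'
from h import *
c=lids()
for q in ((380,170),(545,228),(476,383),(325,345)): print(np.round(ray(c,(q[0]/1.4,q[1]/1.4),.132),4))
E
```

```text
tcp [ 0.5965 -0.0759  0.2663] [-178.7    0.   112.8] t 27.05
jar 0.87 net [ 0.6588 -0.1177] lid px (np.int64(341), np.int64(283)) 0.97 64 xy [ 0.6639 -0.1221] shift cm [ 6.7 -4.6]
jar 0.85 net [ 0.5622 -0.0248] lid px (np.int64(271), np.int64(122)) 0.97 142 xy [ 0.5618 -0.0251] shift cm [-3.5  5.1]
jar 0.79 net [ 0.5753 -0.2667] lid px (np.int64(186), np.int64(381)) 0.97 31 xy [ 0.5771 -0.2678] shift cm [ -1.9 -19.2]
jar 0.68 net [ 0.6543 -0.0203] lid px (np.int64(390), np.int64(163)) 0.97 108 xy [ 0.6548 -0.0181] shift cm [5.8 5.8]
jar 0.58 net [ 0.5659 -0.1283] lid px (np.int64(225), np.int64(252)) 1.03 58 xy [ 0.5661 -0.1343] shift cm [-3.  -5.8]
[ 0.5619 -0.0246  0.132 ]
[ 0.6543 -0.0182  0.132 ]
[ 0.6595 -0.1147  0.132 ]
[ 0.5698 -0.1274  0.132 ]
```

```bash
python3 -m inch '[[-2,3,-3,0],[-3.5,5.1,-6,0],[-3.5,5.1,-9,0],[-3.5,5.1,-12,0],[-3.5,5.1,-14,0],[-3.5,5.1,-15.5,0],[-3.5,5.1,-16.3,0],[-3.5,5.1,-16.3,0]]' 7 45
python3 -m inch '[[0,0,0,0],[0,0,0,0],[0,0,0,0],[0,0,0,0],[0,0,0,0],[0,0,0,0],[0,0,0,0],[0,0,0,0]]' 4 45
python3 -m inch '[[0,0,1,0],[0,0,4,0],[0,0,7,0],[0,0,10,0],[0,0,12.5,0],[0,0,12.5,0],[0,0,12.5,0],[0,0,12.5,0]]'
```

```text
time: 28.1
ee_pos: [0.5614, -0.0249, 0.1032]
tcp_rot: [-178.7, 0.0, 112.8]
wrist_force: [-0.2, -0.3, 0.8]
opening: 0.0698
grasp_force: 0.0
time: 29.1
ee_pos: [0.5621, -0.0249, 0.1045]
tcp_rot: [-178.8, 0.1, 112.8]
wrist_force: [0.3, -1.5, 6.2]
opening: 0.0469
grasp_force: 47.0
time: 30.1
ee_pos: [0.561, -0.0249, 0.2269]
tcp_rot: [-178.6, -0.0, 112.8]
wrist_force: [0.7, -0.6, -2.8]
opening: 0.0465
grasp_force: 46.7
```

```bash
python3 -m inch '[[-0.5,4,0,0],[-1.5,9,0,0],[-2.5,15,0,0],[-3.5,21,0,0],[-4.5,27,0,0],[-5.5,33,0,0],[-6.5,39,0,0],[-7.2,43,0,0]]'
python3 -m inch '[[-0.4,3.5,0,0],[-0.4,3.5,0,0],[-0.4,3.5,-3,0],[-0.4,3.5,-6,0],[-0.4,3.5,-6,0],[-0.4,3.5,-6,0],[-0.4,3.5,-6,0],[-0.4,3.5,-6,0]]'
cat >> h.py <<'E'
def wells(z=.058):
    c=cam('wrist'); o=bot.get_obs(); print('tcp',np.round(o['ee_pos'],4),np.round(o['tcp_rot'],1),o['opening'],o['grasp_force'])
    W=np.array([[.4854,.4398],[.5125,.3753],[.4480,.3482],[.4209,.4127]])
    for r in bot.landmark_of('well0',c)[:5]:
        p=ray(c,r['point'],z)[:2]; d=W-p; i=np.argmin((d**2).sum(1)); print('well',i,round(r['score'],2),np.round(p,4),'off mm',np.round(-d[i]*1000,1))
    for n in ('scene',):
        c=cam(n); lm(c,'carrier',.04,1)
E
python3 -c "
from h import *
wells()"
```

```text
time: 31.1
ee_pos: [0.4883, 0.4074, 0.2269]
tcp_rot: [-178.6, 0.0, 112.9]
wrist_force: [1.3, 0.1, -2.4]
opening: 0.0464
grasp_force: 46.7
time: 32.1
ee_pos: [0.4858, 0.4403, 0.1694]
tcp_rot: [-178.8, 0.0, 112.8]
wrist_force: [-0.2, 0.1, -0.8]
opening: 0.0467
grasp_force: 46.9
tcp [0.4857 0.4402 0.1691] [-178.8    0.   112.8] 0.046910619896941744 46.90315291285515
well 2 0.6 [0.447  0.3466] off mm [-1.  -1.6]
well 0 0.58 [0.4849 0.4389] off mm [-0.5 -0.9]
well 3 0.58 [0.4195 0.4102] off mm [-1.4 -2.5]
scene carrier 0.94 [188.6 295.3] [0.4696 0.394  0.04  ]
```

```bash
python3 -m inch '[[0,0,-1.5,0],[0,0,-3,0],[0,0,-4.5,0],[0,0,-5.2,0],[0,0,-5.6,0],[0,0,-5.9,0],[0,0,-5.9,0],[0,0,-5.9,0]]'
python3 -m inch '[[0,0,0,0],[0,0,0,0],[0,0,0,0],[0,0,2,0],[0,0,5,0],[0,0,9,0],[0,0,13,0],[0,0,15,0]]' 5.6
```

```text
time: 33.3
ee_pos: [0.4855, 0.4402, 0.1106]
tcp_rot: [-178.8, 0.0, 112.8]
wrist_force: [-4.1, -1.8, 5.4]
opening: 0.0465
grasp_force: 47.7
time: 34.3
ee_pos: [0.4858, 0.4403, 0.2619]
tcp_rot: [-178.9, -0.0, 112.8]
wrist_force: [0.2, -0.0, -0.1]
opening: 0.0557
grasp_force: 0.0
```

```bash
python3 -m inch '[[1,-4,0,0],[2,-10,0,0],[3.5,-16,0,0],[5,-22,0,0],[6.5,-28,0,0],[8,-34,0,0],[9,-40,0,0],[10,-45,0,0]]' 7
python3 -m inch '[[0.5,-4,0,0],[1,-6.6,0,0],[1,-6.6,0,0],[1,-6.6,0,0],[1,-6.6,0,0],[1,-6.6,0,0],[1,-6.6,0,0],[1,-6.6,0,0]]'
python3 - <<'E'
from h import *
c=lids()
c=cam('scene'); lm(c,'jar0',.058,6)
c=cam('side'); lm(c,'jar0',.052,6)
E
```

```text
time: 35.3
ee_pos: [0.5856, -0.0122, 0.2594]
tcp_rot: [-178.8, 0.0, 112.8]
wrist_force: [0.3, 0.1, 0.4]
opening: 0.07
grasp_force: 0.0
time: 36.3
ee_pos: [0.5955, -0.0757, 0.2593]
tcp_rot: [-178.7, 0.0, 112.9]
wrist_force: [-0.3, 0.1, -0.6]
opening: 0.0703
grasp_force: 0.0
tcp [ 0.5955 -0.0758  0.2593] [-178.7    0.   112.9] t 36.35
jar 0.8 net [ 0.6618 -0.1177] lid px (np.int64(345), np.int64(287)) 0.97 61 xy [ 0.6651 -0.1209] shift cm [ 7.  -4.5]
jar 0.65 net [ 0.5759 -0.2636] lid px (np.int64(182), np.int64(388)) 1.03 32 xy [ 0.5752 -0.2696] shift cm [ -2.  -19.4]
jar 0.6 net [ 0.6531 -0.0163] lid px (np.int64(393), np.int64(165)) 0.97 113 xy [ 0.6544 -0.0181] shift cm [5.9 5.8]
scene jar0 0.95 [239.5 178.4] [ 0.6404 -0.0058  0.058 ]
scene jar0 0.78 [312.1 158.1] [ 0.53   -0.2158  0.058 ]
scene jar0 0.72 [257.8 164.1] [ 0.6423 -0.095   0.058 ]
scene jar0 0.67 [268.2 354.4] [0.2287 0.4311 0.058 ]
scene jar0 0.63 [287.  166.6] [ 0.5653 -0.1338  0.058 ]
scene jar0 0.58 [165.1 299.2] [0.4901 0.4423 0.058 ]
side jar0 0.96 [352.9 217.9] [ 0.6586 -0.0253  0.052 ]
side jar0 0.89 [374.6 241.8] [ 0.6656 -0.1206  0.052 ]
side jar0 0.88 [379.5 329.3] [ 0.5489 -0.3344  0.052 ]
side jar0 0.83 [341.  257.8] [ 0.5651 -0.1418  0.052 ]
side jar0 0.67 [240.2 142. ] [0.4897 0.4411 0.052 ]
side jar0 0.25 [209.1 159.6] [0.3693 0.3652 0.052 ]
```

```bash
python3 -m inch '[[3,3,-3,0],[5.9,5.7,-6,0],[5.9,5.7,-9,0],[5.9,5.7,-12,0],[5.9,5.7,-14,0],[5.9,5.7,-15,0],[5.9,5.7,-15.6,0],[5.9,5.7,-15.6,0]]' 7 45
python3 -m inch '[[0,0,0,0],[0,0,0,0],[0,0,0,0],[0,0,0,0],[0,0,0,0],[0,0,0,0],[0,0,0,0],[0,0,0,0]]' 4 45
python3 -m inch '[[0,0,1,0],[0,0,4,0],[0,0,7,0],[0,0,10,0],[0,0,12.5,0],[0,0,12.5,0],[0,0,12.5,0],[0,0,12.5,0]]'
```

```text
time: 37.6
ee_pos: [0.6546, -0.0189, 0.1036]
tcp_rot: [-178.8, 0.0, 112.8]
wrist_force: [-0.8, 0.2, 0.3]
opening: 0.0703
grasp_force: 0.0
time: 38.6
ee_pos: [0.655, -0.019, 0.1045]
tcp_rot: [-178.8, 0.1, 112.8]
wrist_force: [-0.1, -0.7, 6.3]
opening: 0.0466
grasp_force: 47.1
time: 39.6
ee_pos: [0.6541, -0.0189, 0.2267]
tcp_rot: [-178.6, -0.0, 112.8]
wrist_force: [0.1, 0.1, -2.6]
opening: 0.0466
grasp_force: 46.8
```

Now to w1 (0.5125, 0.3753): shift (-14.2, +39.4).

```bash
python3 -m inch '[[-1,4,0,0],[-3,9,0,0],[-5,14.5,0,0],[-7,20,0,0],[-9,25.5,0,0],[-11,31,0,0],[-13,36,0,0],[-14.2,39.4,0,0]]'
python3 -m inch '[[0,0,0,0],[0,0,0,0],[0,0,-3,0],[0,0,-5.5,0],[0,0,-5.5,0],[0,0,-5.5,0],[0,0,-5.5,0],[0,0,-5.5,0]]'
python3 -c "
from h import *
wells()"
```

```text
time: 40.6
ee_pos: [0.5109, 0.3771, 0.2272]
tcp_rot: [-178.7, 0.0, 112.9]
wrist_force: [0.9, -0.5, -1.9]
opening: 0.0464
grasp_force: 46.8
time: 41.6
ee_pos: [0.5128, 0.3752, 0.1742]
tcp_rot: [-178.8, 0.0, 112.8]
wrist_force: [0.4, -0.4, -1.7]
opening: 0.0466
grasp_force: 46.8
tcp [0.5127 0.3752 0.174 ] [-178.8    0.   112.8] 0.04694937306818442 46.82886376976967
well 3 0.64 [0.4216 0.4106] off mm [ 0.7 -2.1]
well 2 0.6 [0.4467 0.3478] off mm [-1.3 -0.4]
well 1 0.57 [0.5138 0.3747] off mm [ 1.3 -0.6]
scene carrier 0.59 [188.3 294.3] [0.4721 0.3921 0.04  ]
```

```bash
python3 -m inch '[[0,0,-1.5,0],[0,0,-3,0],[0,0,-4.5,0],[0,0,-5.4,0],[0,0,-6,0],[0,0,-6.4,0],[0,0,-6.4,0],[0,0,-6.4,0]]'
python3 -m inch '[[0,0,0,0],[0,0,0,0],[0,0,0,0],[0,0,2,0],[0,0,5,0],[0,0,9,0],[0,0,13,0],[0,0,15.5,0]]' 5.6
python3 -m inch '[[0.5,-4,0,0],[2,-9,0,0],[3.5,-14.5,0,0],[4.5,-20,0,0],[5.5,-26,0,0],[6.5,-32,0,0],[7.5,-38,0,0],[8.5,-43,0,0]]' 7
python3 -m inch '[[0,-2,0,0],[0,-2,0,0],[0,-2,0,0],[0,-2,0,0],[0,-2,0,0],[0,-2,0,0],[0,-2,0,0],[0,-2,0,0]]'
python3 - <<'E'
from h import *
c=lids()
c=cam('scene'); lm(c,'jar0',.058,6)
c=cam('side'); lm(c,'jar0',.052,6)
E
```

```text
time: 42.8
ee_pos: [0.5125, 0.3751, 0.1106]
tcp_rot: [-178.8, 0.0, 112.8]
wrist_force: [-3.7, -3.3, 5.4]
opening: 0.0464
grasp_force: 47.6
time: 43.8
ee_pos: [0.5127, 0.3752, 0.2665]
tcp_rot: [-178.9, 0.0, 112.8]
wrist_force: [0.9, -0.5, -0.0]
opening: 0.056
grasp_force: 0.0
time: 44.8
ee_pos: [0.5975, -0.0573, 0.2644]
tcp_rot: [-178.8, 0.0, 112.8]
wrist_force: [2.2, 1.0, 0.3]
opening: 0.0695
grasp_force: 0.0
time: 45.8
ee_pos: [0.5975, -0.0749, 0.2643]
tcp_rot: [-178.7, 0.0, 112.8]
wrist_force: [-0.3, 0.2, 0.1]
opening: 0.0699
grasp_force: 0.0
tcp [ 0.5975 -0.0749  0.2643] [-178.7    0.   112.8] t 45.85
jar 0.92 net [ 0.5741 -0.2635] lid px (np.int64(177), np.int64(380)) 0.97 31 xy [ 0.5702 -0.2671] shift cm [ -2.7 -19.2]
jar 0.75 net [ 0.5677 -0.1305] lid px (np.int64(226), np.int64(256)) 0.97 60 xy [ 0.5691 -0.1352] shift cm [-2.8 -6. ]
jar 0.57 net [ 0.6577 -0.1146] lid px (np.int64(342), np.int64(283)) 0.97 63 xy [ 0.665  -0.1199] shift cm [ 6.8 -4.5]
scene jar0 0.98 [166.6 299.5] [0.4869 0.4411 0.058 ]
scene jar0 0.77 [288.6 169.3] [ 0.5536 -0.1247  0.058 ]
scene jar0 0.74 [312.9 160. ] [ 0.5225 -0.2082  0.058 ]
scene jar0 0.61 [190.9 293.1] [0.4572 0.3978 0.058 ]
scene jar0 0.6 [257.1 164.3] [ 0.6434 -0.093   0.058 ]
scene jar0 0.59 [177.1 278.3] [0.5122 0.3823 0.058 ]
side jar0 0.94 [375.3 240.2] [ 0.6701 -0.1163  0.052 ]
side jar0 0.8 [251.8 149. ] [0.513  0.3857 0.052 ]
side jar0 0.74 [380.6 325.8] [ 0.555  -0.3284  0.052 ]
side jar0 0.6 [342.8 255.9] [ 0.5718 -0.1378  0.052 ]
side jar0 0.49 [238.4 141.1] [0.4856 0.4487 0.052 ]
```

```bash
python3 -m inch '[[3,-2,-3,0],[6.2,-4.1,-6,0],[6.2,-4.1,-9,0],[6.2,-4.1,-12,0],[6.2,-4.1,-14,0],[6.2,-4.1,-15.5,0],[6.2,-4.1,-16.1,0],[6.2,-4.1,-16.1,0]]' 7 45
python3 -m inch '[[0,0,0,0],[0,0,0,0],[0,0,0,0],[0,0,0,0],[0,0,0,0],[0,0,0,0],[0,0,0,0],[0,0,0,0]]' 4 45
python3 -m inch '[[0,0,1,0],[0,0,4,0],[0,0,7,0],[0,0,10,0],[0,0,12.5,0],[0,0,12.5,0],[0,0,12.5,0],[0,0,12.5,0]]'
```

```text
time: 47.1
ee_pos: [0.6595, -0.1159, 0.1035]
tcp_rot: [-178.7, 0.0, 112.8]
wrist_force: [1.1, 0.2, -0.3]
opening: 0.0698
grasp_force: 0.0
time: 48.1
ee_pos: [0.6601, -0.1161, 0.1047]
tcp_rot: [-178.8, 0.1, 112.8]
wrist_force: [0.3, -0.4, 5.4]
opening: 0.0466
grasp_force: 46.4
time: 49.1
ee_pos: [0.6591, -0.1159, 0.2267]
tcp_rot: [-178.6, -0.0, 112.8]
wrist_force: [1.2, -0.4, -2.9]
opening: 0.0468
grasp_force: 46.6
```

```bash
python3 -m inch '[[-1,4,0.5,0],[-3,9,1,0],[-5,14,1,0],[-7,19,1,0],[-9.5,24,1,0],[-12,29,1,0],[-14.5,34,1,0],[-17,39,1,0]]'
python3 -m inch '[[-3,5,0,0],[-5,10,0,0],[-6.8,13.8,0,0],[-6.8,13.9,0,0],[-6.8,13.9,-3,0],[-6.8,13.9,-6,0],[-6.8,13.9,-6,0],[-6.8,13.9,-6,0]]'
python3 -c "
from h import *
wells()"
```

```text
time: 50.1
ee_pos: [0.4881, 0.2754, 0.2375]
tcp_rot: [-178.7, 0.0, 112.8]
wrist_force: [0.8, 0.6, -1.3]
opening: 0.0467
grasp_force: 46.6
time: 51.1
ee_pos: [0.4219, 0.4127, 0.1794]
tcp_rot: [-178.8, 0.0, 112.8]
wrist_force: [-0.5, 0.5, -1.1]
opening: 0.047
grasp_force: 46.9
tcp [0.422  0.413  0.1798] [-178.8   -0.   112.8] 0.046901274404478915 46.86492919921875
well 3 0.81 [0.4233 0.4123] off mm [ 2.4 -0.4]
well 2 0.41 [0.3696 0.3513] off mm [-78.4   3.1]
```

```bash
python3 -m inch '[[-0.1,0,-1.5,0],[-0.1,0,-3,0],[-0.1,0,-4.5,0],[-0.1,0,-5.7,0],[-0.1,0,-6.4,0],[-0.1,0,-6.9,0],[-0.1,0,-6.9,0],[-0.1,0,-6.9,0]]'
python3 -m inch '[[0,0,0,0],[0,0,0,0],[0,0,0,0],[0,0,2,0],[0,0,5,0],[0,0,9,0],[0,0,13,0],[0,0,15.5,0]]' 5.3
python3 -m inch '[[1,-4,0,0],[3,-9,0,0],[5,-14.5,0,0],[7,-20,0,0],[9,-25,0,0],[11,-30,0,0],[13,-35,0,0],[15,-40,0,0]]' 7
python3 -m inch '[[1,-4,0,0],[1.5,-9,0,0],[1.5,-9,0,0],[1.5,-9,0,0],[1.5,-9,0,0],[1.5,-9,0,0],[1.5,-9,0,0],[1.5,-9,0,0]]'
python3 - <<'E'
from h import *
c=lids()
c=cam('scene'); lm(c,'jar0',.058,6)
c=cam('side'); lm(c,'jar0',.052,6)
E
```

```text
time: 52.3
ee_pos: [0.4205, 0.4131, 0.1106]
tcp_rot: [-178.8, 0.0, 112.8]
wrist_force: [-2.7, -3.1, 5.0]
opening: 0.0464
grasp_force: 47.0
time: 53.3
ee_pos: [0.4207, 0.4133, 0.2664]
tcp_rot: [-178.9, -0.0, 112.8]
wrist_force: [0.1, 0.2, 0.3]
opening: 0.0535
grasp_force: 0.0
time: 54.3
ee_pos: [0.571, 0.0113, 0.2644]
tcp_rot: [-178.8, 0.0, 112.8]
wrist_force: [0.3, 0.5, 0.3]
opening: 0.0699
grasp_force: 0.0
time: 55.3
ee_pos: [0.5855, -0.0766, 0.2644]
tcp_rot: [-178.7, 0.0, 112.9]
wrist_force: [0.7, 0.6, 0.2]
opening: 0.0702
grasp_force: 0.0
tcp [ 0.5855 -0.0767  0.2643] [-178.7    0.   112.9] t 55.35
jar 0.96 net [ 0.5717 -0.2645] lid px (np.int64(191), np.int64(388)) 1.06 36 xy [ 0.5729 -0.2721] shift cm [ -1.3 -19.5]
jar 0.78 net [ 0.5662 -0.1299] lid px (np.int64(238), np.int64(256)) 0.97 51 xy [ 0.5661 -0.1332] shift cm [-1.9 -5.6]
scene jar0 0.87 [286.3 168.2] [ 0.5622 -0.1256  0.058 ]
scene jar0 0.77 [201.3 304.2] [0.4179 0.4087 0.058 ]
scene jar0 0.68 [167.  299.8] [0.4856 0.4412 0.058 ]
scene jar0 0.66 [312.7 158.5] [ 0.5274 -0.2149  0.058 ]
scene jar0 0.6 [177.2 276.6] [0.5156 0.3783 0.058 ]
side jar0 0.86 [380.  327.3] [ 0.5521 -0.3309  0.052 ]
side jar0 0.68 [225.8 145.8] [0.4385 0.4315 0.052 ]
side jar0 0.67 [253.1 149.6] [0.5159 0.3808 0.052 ]
side jar0 0.6 [344.4 257.4] [ 0.5731 -0.1432  0.052 ]
side jar0 0.51 [242.3 145.2] [0.4905 0.4186 0.052 ]
```

```bash
python3 -m inch '[[-1,-3,-3,0],[-1.8,-5.3,-6,0],[-1.8,-5.3,-9,0],[-1.8,-5.3,-12,0],[-1.8,-5.3,-14,0],[-1.8,-5.3,-15.5,0],[-1.8,-5.3,-16.1,0],[-1.8,-5.3,-16.1,0]]' 7 45
python3 -m inch '[[0,0,0,0],[0,0,0,0],[0,0,0,0],[0,0,0,0],[0,0,0,0],[0,0,0,0],[0,0,0,0],[0,0,0,0]]' 4 45
python3 -m inch '[[0,0,1,0],[0,0,4,0],[0,0,7,0],[0,0,10,0],[0,0,13,0],[0,0,13,0],[0,0,13,0],[0,0,13,0]]'
```

```text
time: 56.6
ee_pos: [0.5675, -0.1299, 0.1034]
tcp_rot: [-178.7, 0.0, 112.8]
wrist_force: [-0.4, 0.5, 0.5]
opening: 0.07
grasp_force: 0.0
time: 57.6
ee_pos: [0.5681, -0.13, 0.1045]
tcp_rot: [-178.8, 0.1, 112.8]
wrist_force: [0.5, -0.3, 6.6]
opening: 0.0465
grasp_force: 46.8
time: 58.6
ee_pos: [0.567, -0.1298, 0.2318]
tcp_rot: [-178.6, -0.0, 112.8]
wrist_force: [-0.1, 0.2, -2.2]
opening: 0.0463
grasp_force: 46.7
```

To w2 (0.448, 0.348): shift (-11.9, +47.8).

```bash
python3 -m inch '[[-1,4,0,0],[-2.5,9.5,0,0],[-4,15,0,0],[-5.5,21,0,0],[-7,27,0,0],[-8.5,33,0,0],[-10,39,0,0],[-11,43,0,0]]'
python3 -m inch '[[-0.9,4.8,0,0],[-0.9,4.8,0,0],[-0.9,4.8,-3,0],[-0.9,4.8,-5.5,0],[-0.9,4.8,-5.5,0],[-0.9,4.8,-5.5,0],[-0.9,4.8,-5.5,0],[-0.9,4.8,-5.5,0]]'
python3 -c "
from h import *
wells()"
```

```text
time: 59.6
ee_pos: [0.4561, 0.3023, 0.2322]
tcp_rot: [-178.7, 0.0, 112.9]
wrist_force: [0.9, 0.7, -1.7]
opening: 0.0467
grasp_force: 46.7
time: 60.6
ee_pos: [0.4488, 0.3482, 0.1792]
tcp_rot: [-178.8, 0.0, 112.8]
wrist_force: [0.0, 0.4, -1.6]
opening: 0.047
grasp_force: 46.8
tcp [0.4487 0.3482 0.1789] [-178.8    0.   112.8] 0.04667601844892463 46.837452203035355
well 2 0.84 [0.4485 0.3502] off mm [0.5 2. ]
scene carrier 0.95 [188.1 292.6] [0.4759 0.3887 0.04  ]
```

```bash
python3 -m inch '[[-0.1,0,-1.5,0],[-0.1,0,-3,0],[-0.1,0,-4.5,0],[-0.1,0,-5.6,0],[-0.1,0,-6.3,0],[-0.1,0,-6.8,0],[-0.1,0,-6.8,0],[-0.1,0,-6.8,0]]'
python3 -m inch '[[0,0,0,0],[0,0,0,0],[0,0,0,0],[0,0,2,0],[0,0,5,0],[0,0,9,0],[0,0,13,0],[0,0,15,0]]' 5.3
python3 -m inch '[[-1.5,0,0,0],[-4,0,0,0],[-7,0,0,0],[-8.5,0,0,0],[-8.5,0,0,0],[-8.5,0,0,0],[-8.5,0,0,0],[-8.5,0,0,0]]' 0
python3 - <<'E'
from h import *
c=cam('wrist'); o=bot.get_obs(); print(o['ee_pos'],o['opening']); save(c,'w8.png',k=1.4)
lm(c,'start_top',.057,2); lm(c,'jar0',.058,5)
c=cam('scene');lm(c,'start_top',.057,2); lm(c,'jar0',.058,5); lm(c,'wheel',.028); lm(c,'cutter_b',0); lm(c,'matches',0)
E
```

```text
time: 61.8
ee_pos: [0.4477, 0.3482, 0.1106]
tcp_rot: [-178.8, 0.0, 112.8]
wrist_force: [-0.2, -0.0, -0.8]
opening: 0.0465
grasp_force: 47.0
time: 62.8
ee_pos: [0.4478, 0.3483, 0.2628]
tcp_rot: [-178.9, -0.0, 112.8]
wrist_force: [-0.9, -0.5, -0.3]
opening: 0.053
grasp_force: 0.0
time: 63.8
ee_pos: [0.363, 0.348, 0.26]
tcp_rot: [-178.7, 0.0, 112.8]
wrist_force: [-1.1, -0.4, -0.6]
opening: -0.0003
grasp_force: 0.0
[0.36288238 0.34804108 0.26005303] -0.0002283195248906514
wrist start_top 0.82 [292.9 184.7] [0.3673 0.3488 0.057 ]
wrist jar0 0.9 [365.6 214.7] [0.4441 0.3493 0.058 ]
wrist jar0 0.7 [449.8 142.6] [0.4838 0.4413 0.058 ]
wrist jar0 0.67 [375.9 146.3] [0.4234 0.4121 0.058 ]
wrist jar0 0.25 [402.2 178.6] [0.4598 0.3947 0.058 ]
scene start_top 0.57 [238.2 299.1] [0.3639 0.3521 0.057 ]
scene jar0 0.92 [198.9 304. ] [0.4224 0.4112 0.058 ]
scene jar0 0.89 [180.  277.8] [0.508  0.3775 0.058 ]
scene jar0 0.71 [164.1 300.2] [0.4898 0.4456 0.058 ]
scene jar0 0.71 [315.6 158. ] [ 0.5218 -0.2224  0.058 ]
scene jar0 0.66 [210.2 283. ] [0.4428 0.351  0.058 ]
scene wheel 0.88 [282.9 243.2] [0.4049 0.1218 0.028 ]
scene cutter_b 0.8 [269.9 350.6] [0.2564 0.3865 0.    ]
scene matches 0.92 [286.  325.3] [0.2662 0.3125 0.    ]
```

View pics/w8.png

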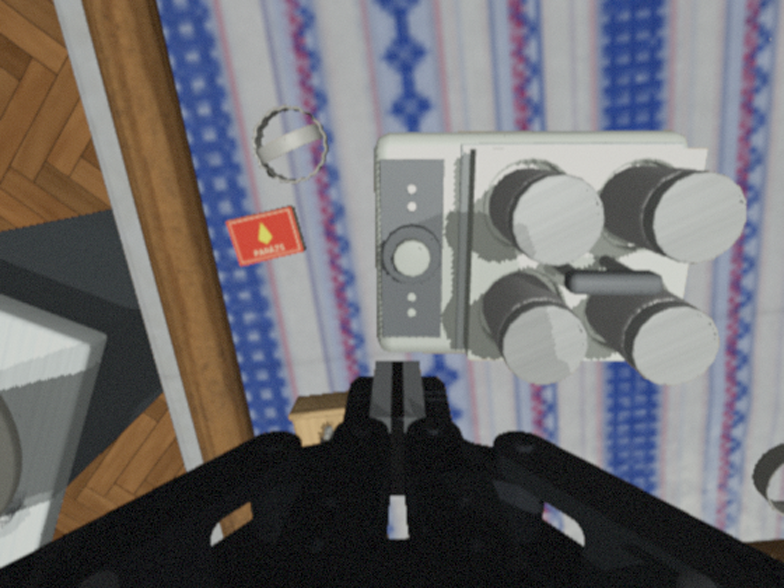

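```bash
python3 -m inch '[[0.2,0.1,-3,0],[0.2,0.1,-7,0],[0.2,0.1,-11,0],[0.2,0.1,-14,0],[0.2,0.1,-16.5,0],[0.2,0.1,-18,0],[0.2,0.1,-18.7,0],[0.2,0.1,-18.7,0]]'
python3 -m inch '[[0,0,-0.2,0],[0,0,-0.4,0],[0,0,-0.6,0],[0,0,-0.8,0],[0,0,-1,0],[0,0,-1,0],[0,0,-1,0],[0,0,-1,0]]'
```

```text
time: 65.25
ee_pos: [0.3646, 0.3492, 0.0735]
tcp_rot: [-178.7, 0.0, 112.8]
wrist_force: [-0.4, -0.2, 0.2]
opening: 0.0002
grasp_force: 0.0
time: 66.25
ee_pos: [0.3647, 0.3493, 0.0635]
tcp_rot: [-178.8, 0.0, 112.8]
wrist_force: [1.3, 0.8, 4.3]
opening: -0.0
grasp_force: 2.1
```

```bash
python3 -m inch '[[0,0,-0.1,0],[0,0,-0.2,0],[0,0,-0.3,0],[0,0,-0.3,0],[0,0,-0.3,0],[0,0,-0.3,0],[0,0,-0.3,0],[0,0,-0.3,0]]'
```

```text
time: 67.25
ee_pos: [0.3648, 0.3494, 0.0623]
tcp_rot: [-178.8, -0.0, 112.8]
wrist_force: [-3.6, -3.3, 19.4]
opening: 0.0
grasp_force: 10.1
```

```bash
for i in 1 2; do python3 -m inch '[[0,0,0.2,0],[0,0,0.2,0],[0,0,0.2,0],[0,0,0.2,0],[0,0,0.2,0],[0,0,0.2,0],[0,0,0.2,0],[0,0,0.2,0]]' | egrep 'ee_pos|wrist'; done
python3 -c "
from h import *
import numpy as np
for n in ('side','scene'):
    c=cam(n); lm(c,'start_top',.057,1)"
python3 -m inch '[[0,0,0.2,0],[0,0,0.2,0],[0,0,0.2,0],[0,0,0.2,0],[0,0,0.2,0],[0,0,0.2,0],[0,0,0.2,0],[0,0,0.2,0]]' | egrep 'ee_pos|wrist'
```

```text
ee_pos: [0.3647, 0.3493, 0.0626]
wrist_force: [0.5, 0.3, 5.9]
ee_pos: [0.3645, 0.3491, 0.0643]
wrist_force: [1.3, 2.2, 3.4]
side start_top 0.61 [212.  161.1] [0.3746 0.346  0.057 ]
scene start_top 0.58 [238.3 299.4] [0.3632 0.3527 0.057 ]
ee_pos: [0.3644, 0.349, 0.0662]
wrist_force: [-0.2, -0.8, 1.9]
```

The force rises along the spring to about 5 N and then meets a hard stop, so the button went fully in. Now I back off and check the whole scene.

```bash
python3 -m inch '[[0,0,1,0],[0,0,3,0],[0,0,7,0],[0,0,12,0],[0,0,17,0],[-1,-5,20,0],[-1,-10,20,0],[-1,-13,20,0]]'
python3 - <<'E'
from h import *
c=cam('scene'); save(c,'scene9.png',(120,100,420,400),2); lm(c,'jar0',.058,6);lm(c,'carrier',.04)
E
```

```text
time: 71.45
ee_pos: [0.3541, 0.2174, 0.2673]
tcp_rot: [-178.8, 0.0, 112.8]
wrist_force: [1.0, -0.0, -0.3]
opening: -0.0002
grasp_force: 0.0
scene jar0 0.96 [314.  156.1] [ 0.5313 -0.2286  0.058 ]
scene jar0 0.95 [165.8 302.4] [0.4825 0.448  0.058 ]
scene jar0 0.92 [207.1 284.6] [0.4452 0.3586 0.058 ]
scene jar0 0.86 [179.8 280.3] [0.503  0.3834 0.058 ]
scene jar0 0.85 [200.1 305.4] [0.4178 0.4127 0.058 ]
scene carrier 0.93 [191.  293.7] [0.4685 0.3874 0.04  ]
```

View pics/scene9.png

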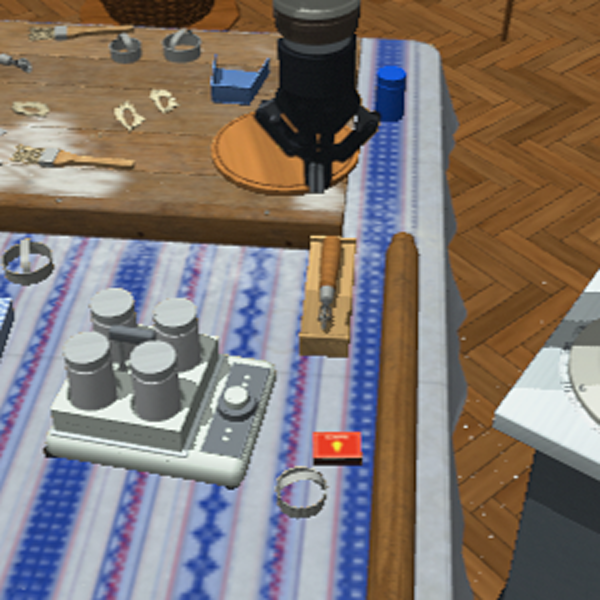

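All in place: four jars in the seated carrier, the wheel on the rest, the bystanders unmoved and the button out again.

```bash
python3 -c "
from workcell import bot
print(bot.job_done())"
```

```text
the job is handed in; nothing more can be done
None
```

The job is handed in: the pastry wheel lies on the tool rest, the carrier is seated on the pegs with all four jars in their own wells, the start button was pressed fully in and let go, and the fluted cutter, the matchbox and the blue look-alike were left where they were.

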